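Free the jammed mirror door from behind

TASK

The mirror door of the bathroom cabinet is held shut by its spring catch. Take the wooden dowel from the brush stand and push it squarely through the holes in the cabinet's sloping back, feeling for the one where a spring gives (the other two end on fixed plugs: press no harder there than it takes to feel that, and never lean on them), until the door springs wide open. Touch the cabinet with nothing but the dowel, leave the other things standing where they are, and stand the dowel back in a bore of the brush stand.

Things in the scene. Friction and masses are not known exactly. Their poses are not given: they have to be found in the camera images.
- dowel_mid (a point): middle of a plain beech dowel, 14 mm diameter, 160 mm long, 25 g; its z axis runs along the dowel. At the start it stands upright in the stand, 50 mm of it in the bore and 110 mm clear above
- dowel_tip (a point): centre of the flat lower end of the dowel, 80 mm below its middle; this end stands on the bottom of the bore and goes into the holes. z along the dowel, towards its upper end
- stand: white ceramic brush stand screwed down, 70 mm (x) x 120 mm (y) x 60 mm tall, origin at the centre of its underside, with two upright bores at y = +30 mm and y = -30 mm, each 17 mm across, 50 mm deep (bottom 10 mm above the table), mouths chamfered 3 mm; the dowel starts in the one at +30 mm
- bore (a point): centre of the mouth of the bore the dowel starts in, on the stand's top face, 60 mm above the table
- cabinet: white eaves cabinet, taken down and fixed on the worktop, 220 mm deep (x), 300 mm wide (y), 203 mm tall; origin at the centre of its underside. Its back looks to -x: upright for the lowest 70 mm, then sloping up and away at 35 degrees from level, with three holes in a row along y, 80 mm apart. The mirror door is on its +x side
- hole_left (a point): centre of the mouth of the left hole (left = the cabinet's +y side) in the sloping back. Its z axis points straight out of the hole, 35 degrees from vertical, up and towards the cabinet's -x; y is the cabinet's y. Round, 22 mm across, square through the 12 mm panel, mouth chamfered 2 mm, black inside (a soft dust seal without resistance). 32 mm below the mouth lies a flat steel head, catch or plug
- hole_middle (a point): centre of the mouth of the middle hole (left = the cabinet's +y side) in the sloping back. Its z axis points straight out of the hole, 35 degrees from vertical, up and towards the cabinet's -x; y is the cabinet's y. Round, 22 mm across, square through the 12 mm panel, mouth chamfered 2 mm, black inside (a soft dust seal without resistance). 32 mm below the mouth lies a flat steel head, catch or plug
- hole_right (a point): centre of the mouth of the right hole (left = the cabinet's +y side) in the sloping back. Its z axis points straight out of the hole, 35 degrees from vertical, up and towards the cabinet's -x; y is the cabinet's y. Round, 22 mm across, square through the 12 mm panel, mouth chamfered 2 mm, black inside (a soft dust seal without resistance). 32 mm below the mouth lies a flat steel head, catch or plug
- mirror_door (a joint): angle of the upright mirror door, 300 mm wide, hinged on the cabinet's +y edge, rad; 0 shut, grows as it swings out to +x. Once the catch is free a spring swings it by itself to about 1.25 within 3 s
- catch (a joint): how far the spring catch (21 mm flat head, behind any one of the three holes) has been pushed in along its hole, m; 0 at rest, lets the door go at about 0.0065, stop at 0.012. It begins to give at about 3.5 N and adds 0.7 N per mm; it springs back when let go
- plug_a (a joint): how far one of the two fixed plugs (no telling which hole; its 21 mm head looks and lies like the catch's) has been pushed in, m. 0 = in place. Very stiff: 8 N before it moves, then 8 N per mm. More than 0.004 (about 40 N) breaks it out
- plug_b (a joint): how far one of the two fixed plugs (no telling which hole; its 21 mm head looks and lies like the catch's) has been pushed in, m. 0 = in place. Very stiff: 8 N before it moves, then 8 N per mm. More than 0.004 (about 40 N) breaks it out
- tumbler_mid (a point): bystander: white ceramic tumbler, 74 mm across, 100 mm tall, open at the top; the point is its centre
- jar_mid (a point): bystander: frosted glass jar with an aluminium screw lid, 62 mm across, 62 mm tall; the point is its centre
- tin_mid (a point): bystander: small round aluminium tin, 62 mm across, 23 mm tall; the point is its centre
- clipper_mid (a point): bystander: stainless steel nail clipper, 60 x 12 x 14 mm, long side along its x; the point is its centre
- toothbrush_mid (a point): bystander: green plastic toothbrush lying down, 185 mm long, along its x; the point is its centre
- lotion_mid (a point): bystander: white plastic bottle, 52 mm across, 150 mm tall; the point is its centre
Not all that is in view belongs to the job. What is shaped like the stand but red or yellow is not meant.

How it is judged (in metres and radians):
On the way, in this order (a step that is already met when the one before it is completed fails the run):
1. the spring catch is pushed in with the dowel (value of joint catch above 0.005 m and height (world z) of dowel_tip above 0.06 m and distance between dowel_tip and hole_middle below 0.11 m).
2. the mirror door swings wide open (value of joint mirror_door above 0.8 rad), for 0.2 s.
At the end, for the whole second after the job is handed in: the mirror door is open by more than 0.8 rad and the dowel stands, released and at rest, in a bore of the brush stand, within 12 mm of the bottom and 0.2 rad of upright (value of joint mirror_door above 0.8 rad and z of dowel_tip in the frame of stand below 0.022 m and x of dowel_tip in the frame of stand between -0.012 and 0.012 m and y of dowel_tip in the frame of stand between -0.044 and 0.044 m and angle between dowel_mid's own z axis and vertical below 0.2 rad and linear speed of dowel below 0.03 m/s); the robot touches nothing.
It fails at once if a fixed plug is pushed in by more than 4 mm (about 40 N) (value of joint any of plug_a, plug_b above 0.004 m).
It fails at once if the robot itself presses on the cabinet or its door (contact force between any of the fingers, the arm and cabinet above 3 N).
It fails at once if a bystander is moved by more than 25 mm (distance of any of tumbler_mid, jar_mid, tin_mid, clipper_mid, toothbrush_mid, lotion_mid from where it was at the start of the episode above 0.025 m).
It also fails if it takes over 72 s, if anything falls off the work surface, if the arm or the gripper's body presses on something with over 40 N, if the wrist force passes 120 N, or if a joint passes its speed limit or range.

ROBOT

A 6-joint arm with a two-finger parallel gripper is mounted at the origin on the work surface. World frame = base frame: x ahead of the robot, y to its left, z up, the work surface at z = 0. Lengths are in m, angles in degrees, forces in N, time in s.
With the tool pointing down it reaches from about 0.25 to 0.725 m from the base axis. Payload 9.7 kg.
Tool frame: the origin (TCP) lies at the very end of the fingers, on their centre line; the grasp point (between the pads) lies 19 mm behind it (bot.grip_depth is the distance from the TCP to the grasp point, in m); z points along the fingers, y is the direction in which the jaws open and shut (so a half turn about z gives the same grasp; the last joint's range is limited). The gripper opens to 85 mm and grips with 20 to 120 N. Pads are 22 mm wide; open, the fingers measure 114 mm over their backs; the gripper's body (76 mm by 85 mm) begins 54 mm behind the grasp point. The pads swing forward as they close: fully open they stand 13 mm farther back than shut.
Start: joints at [63.083, 4.979, 10.078, 95.1, 0, 90], TCP at [0.249, 0.49, 0.231] pointing down, gripper open.
Joint ranges: [-179.16, 179.16], [-48.56, 103.87], [-65.8, 70.77], [-126.05, 130.52], [-82.76, 87.17], [-180, 180]. Speed limits (degrees/s): [127.2, 127.2, 147.25, 180, 180, 180].

INTERFACE

Orientations are given as [roll, pitch, yaw] about the fixed x, y, z axes, in that order (R = Rz(yaw) Ry(pitch) Rx(roll)).
In Python, from workcell import bot, viewer gives the robot as it stands.
- The arm moves only by the tool arm_command, never from a script. Its argument "motion" is a list of rows, each a list of 3 entries, a list of its own where there are three numbers: the opening, from 0 (shut) to 1 (fully open), then the shift along the tool's x, y, z in units of 60 mm (1.0 is 60 mm), then the turn, a rotation vector about the tool's x, y, z in units of 6 degrees (1.0 is 6 degrees). A call has 1 to 12 rows; each row shifts and turns the commanded pose from where the row before left it, along the tool's axes as they then stand; what a row does not reach is not made up. A row lasts 1/8 s, in which the tool goes at most 62.5 mm and 10.7 degrees, less where a joint would pass 70% of its speed; a pose out of reach is approached as far as the arm can. A call is refused whole if a number of a shift passes 1 or a number of a turn 1, either way. A call with a gripper value outside its range is refused whole. The fingers move at their own pace and stop on an object; "newtons" is the grip in N (left out, the last holds). Time passes only in rows, so rows that do not move let the fingers close. It gives the time, the measured TCP pose, the force and the opening at its end, in the units of the state.
- bot.get_obs(): the state, without advancing time (a new reading comes with each control period).
- viewer.camera(name): name is "side" or "top" or "wrist"; returns the picture (384x512x3 uint8, blue, green, red); there is no depth.
- viewer.calibration(name): a dict with "fx", "fy", "cx", "cy" (pixels), "k1" (the pictures are not rectified: a ray, as slopes to the right and down, at radius r is drawn at 1 + k1 r^2 times it, then the intrinsics apply), "T" (4x4, takes a point from camera to world coordinates). Camera axes: x right, y down, z forward; pixel columns grow to the right and rows downward; lengths in m; the calibration is good to about 2 mm. A picture is of the moment at which its call begins: read the wrist's pose just before it. calibration takes no time and is no camera call; for the wrist camera it gives the pose at the moment of the call.
- bot.job_done(): hands the job in, once; it reports no verdict.
The state is a dict: "time": time; "q": joint angles; "qd": joint speeds; "joint_efforts": joint torques, N m; "ee_pos": TCP position; "tcp_rot": TCP orientation; "wrist_force": force on the tool from outside, world axes, zero at the start; "torque": the same for the moment, N m; "opening": finger opening in m.
Only numpy, scipy, OpenCV 4.12 (cv2) and the standard library are available. Lean on these libraries where they do the work, as an engineer would, in place of code of your own. Each camera call takes 0.05 s, during which the arm holds its last target.

## Working session

There is one attempt and no reset: what is moved stays moved. The work goes in short steps, Python scripts to look and compute and a tool call to move; the robot and the scene stay as the last step left them, time stands still between calls to the robot, and variables do not carry over. Pictures are saved under pics/ and viewed, and the job is handed in when it is done.

Besides the shell and the picture viewer there is one more tool, called after "Emit:" by a JSON object that holds its "name" and its "arguments". arm_command: Moves the arm, as the interface text tells. Its arguments: {"type":"object","properties":{"motion":{"type":"array"},"newtons":{"type":"number"}},"required":["motion"]}

```bash
mkdir -p pics; ls; python3 - <<'E'
from workcell import bot, viewer
import cv2
o=bot.get_obs(); print(o)
for n in ("side","top","wrist"):
    c=viewer.calibration(n); print(n,c)
    cv2.imwrite(f"pics/{n}0.png",viewer.camera(n))
E
```

```text
pics
{'time': 0.0, 'q': array([6.30813956e+01, 5.00921148e+00, 1.00337626e+01, 9.51007225e+01,
       7.11144205e-04, 9.00006261e+01]), 'qd': array([-0.0125774 ,  0.00116221, -0.01551607,  0.10113608, -0.04378228,
       -0.01866772]), 'joint_efforts': array([-1.72339296e-03, -5.20385563e+01,  4.64804757e+01,  1.60620891e-02,
       -9.34730224e-05, -9.30158734e-06]), 'ee_pos': array([0.24888442, 0.49019126, 0.23059501]), 'tcp_rot': array([-1.79923829e+02, -7.10311211e-04,  1.53080769e+02]), 'wrist_force': array([-0.19286833,  0.17960672, -0.49014952]), 'torque': array([-0.00948282, -0.03617523,  0.0231866 ]), 'opening': 0.08536661426098738}
side {'fx': 421.83884502505055, 'fy': 421.83884502505055, 'cx': 261.39933215209106, 'cy': 190.75149364574898, 'k1': -0.004251101785934299, 'T': array([[-0.93262271, -0.25332565,  0.25698443,  0.15417374],
       [-0.3606211 ,  0.67982486, -0.63858483,  0.77425834],
       [-0.01293449, -0.68823272, -0.72537468,  1.04213978],
       [ 0.        ,  0.        ,  0.        ,  1.        ]])}
top {'fx': 400.8572027880714, 'fy': 400.8572027880714, 'cx': 255.97088651500803, 'cy': 186.37771788929203, 'k1': 0.011291925350630495, 'T': array([[ 0.01559622, -0.99367719,  0.11118631,  0.34077444],
       [-0.99954561, -0.01836299, -0.02390364, -0.00152789],
       [ 0.02579421, -0.11076298, -0.99351206,  1.2881956 ],
       [ 0.        ,  0.        ,  0.        ,  1.        ]])}
wrist {'fx': 295.8585673262358, 'fy': 295.8585673262358, 'cx': 250.24215314639332, 'cy': 190.72290591958583, 'k1': -0.04973258779502052, 'T': array([[ 0.45175148,  0.85330173,  0.2603781 ,  0.18239457],
       [ 0.89214159, -0.43142891, -0.13398687,  0.52395819],
       [-0.00199659,  0.2928229 , -0.95616461,  0.37297186],
       [ 0.        ,  0.        ,  0.        ,  1.        ]])}
```

View pics/side0.png

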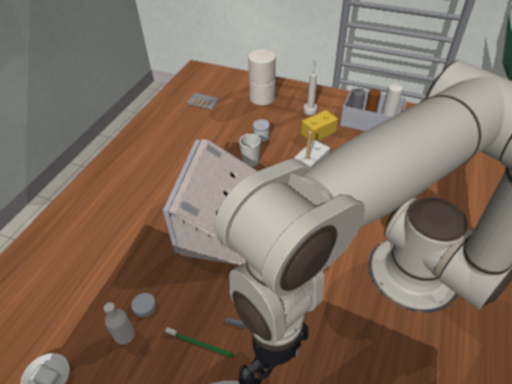

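View pics/top0.png

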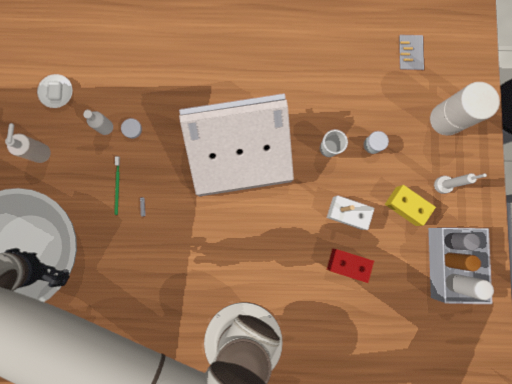

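View pics/wrist0.png

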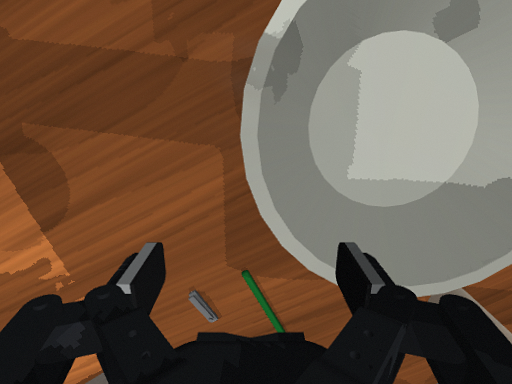

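```bash
python3 - <<'E'
import cv2
a=cv2.imread("pics/top0.png")
cv2.imwrite("pics/topcab.png",cv2.resize(a[85:205,170:305],None,fx=5,fy=5,interpolation=cv2.INTER_CUBIC))
cv2.imwrite("pics/topstand.png",cv2.resize(a[185:290,310:440],None,fx=6,fy=5.7,interpolation=cv2.INTER_CUBIC))
b=cv2.imread("pics/side0.png")
cv2.imwrite("pics/sidecab.png",cv2.resize(b[120:280,150:350],None,fx=4,fy=3.7,interpolation=cv2.INTER_CUBIC))
E
```

```text
(no output)
```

View pics/topcab.png

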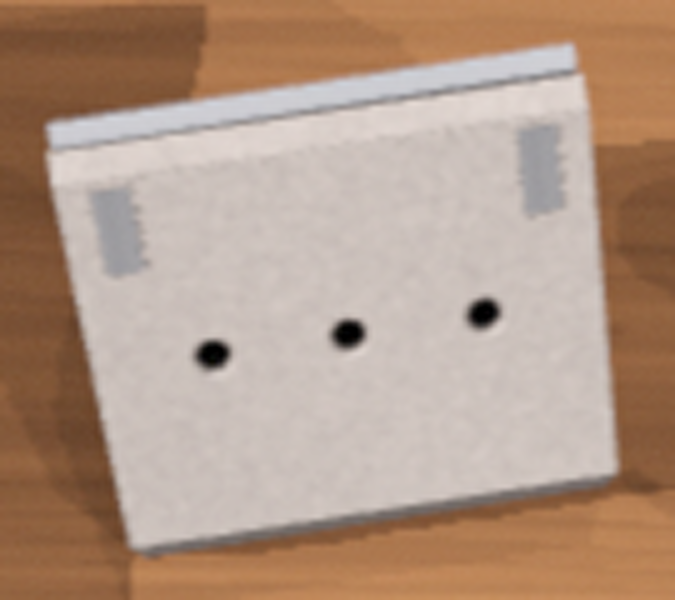

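View pics/topstand.png

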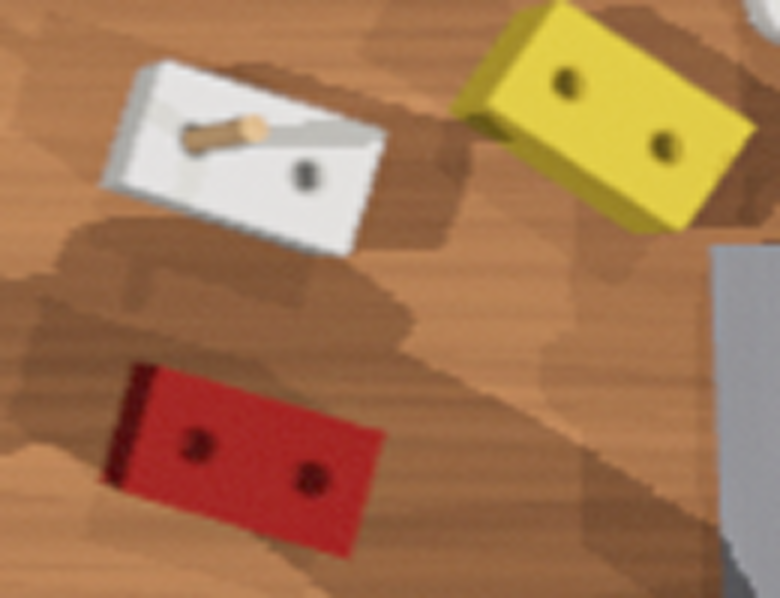

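View pics/sidecab.png

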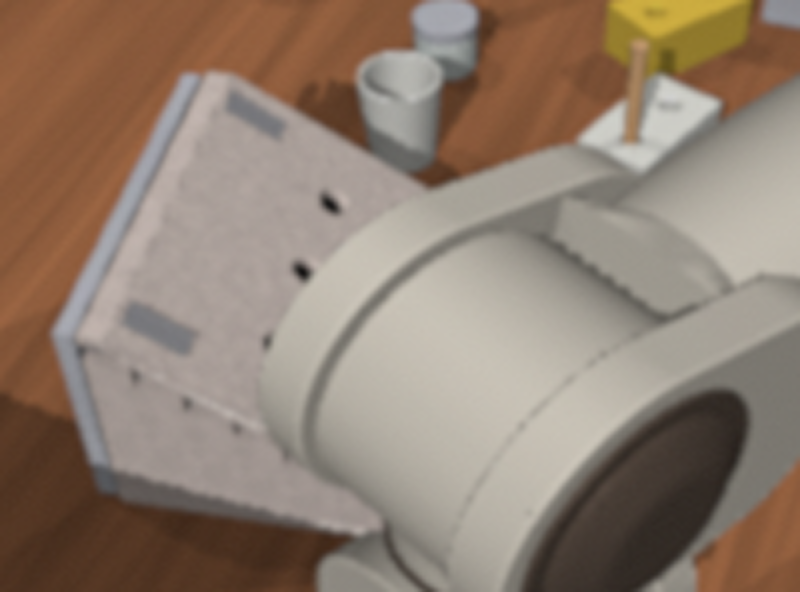

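```bash
cat > h.py <<'E'
import numpy as np, cv2
from scipy.optimize import least_squares
from scipy.spatial.transform import Rotation as R
def proj(c,P):
    P=np.atleast_2d(P); T=np.linalg.inv(c["T"]); q=P@T[:3,:3].T+T[:3,3]
    s=q[:,:2]/q[:,2:]; r2=(s**2).sum(1,keepdims=True); s=s*(1+c["k1"]*r2)
    return s*[c["fx"],c["fy"]]+[c["cx"],c["cy"]]
def ray(c,uv):
    d=(np.array(uv,float)-[c["cx"],c["cy"]])/[c["fx"],c["fy"]]; s=d.copy()
    for _ in range(20): s=d/(1+c["k1"]*(s@s))
    v=c["T"][:3,:3]@np.r_[s,1]; return c["T"][:3,3],v/np.linalg.norm(v)
def onz(c,uv,z):
    o,v=ray(c,uv); return o+v*(z-o[2])/v[2]
def pose2(p,L):
    L=np.atleast_2d(L); c,s=np.cos(p[2]),np.sin(p[2])
    return L@np.array([[c,-s,0],[s,c,0],[0,0,1]]).T+[p[0],p[1],0]
def hole(i,s): # i: +1 left,0,-1
    a=np.radians(35); return np.array([-0.11+s*np.cos(a),0.08*i,0.07+s*np.sin(a)])
E
cat > fit.py <<'E'
from h import *
from workcell import viewer
ct=viewer.calibration("top"); cs=viewer.calibration("side")
u=lambda X,Y,ox,oy,fx,fy:[ox+(X+.5)/fx-.5, oy+(Y+.5)/fy-.5]
tc=lambda X,Y:u(X,Y,170,85,5,5)
sc=lambda X,Y:u(X,Y,150,120,4,3.7)
ts=lambda X,Y:u(X,Y,310,185,6,5.7)
# cabinet
Lc=np.array([[-.11,.15,.07],[-.11,-.15,.07],[.08,.15,.203],[.08,-.15,.203]])
ob=[tc(132,546),tc(617,474),tc(54,187),tc(590,110)]
hb=[tc(213,354),tc(348.5,333.5),tc(484,313)]
sb=[sc(302,271),sc(332,203)]
def f(p):
    H=np.array([hole(i,p[3]) for i in (1,0,-1)])
    return np.r_[(proj(ct,pose2(p,Lc))-ob).ravel(),2*(proj(ct,pose2(p,H))-hb).ravel(),2*(proj(cs,pose2(p,H[1:]))-sb).ravel()]
r=least_squares(f,[.45,.03,0.1,.1]); print("cab",r.x,np.degrees(r.x[2]));print(np.round(r.fun,2))
for i in (1,0,-1): print(pose2(r.x,hole(i,r.x[3])))
S=np.array([[.035,.06,.06],[.035,-.06,.06],[-.035,-.06,.06],[-.035,.06,.06],[0,-.03,.06]])
so=[ts(168,60),ts(385,130),ts(350,257),ts(118,187),ts(307,175)]
g=lambda p:(proj(ct,pose2(p,S))-so).ravel()
r2=least_squares(g,[.3,-.25,-.2]); print("stand",r2.x,np.degrees(r2.x[2]));print(np.round(r2.fun,2))
print("bore",pose2(r2.x,[0,.03,.06]),"empty",pose2(r2.x,[0,-.03,.06]))
print("dowel top",onz(ct,ts(255,128),.17),"pix top cam of pred",proj(ct,pose2(r2.x,[0,.03,.17])),ts(255,128))
print(onz(cs,sc(639,44),.17),onz(ct,ts(150,75),0), "tumbler",onz(ct,[334,137],.1),"jar",onz(ct,[377,140],.062))
E
python3 fit.py
```

```text
cab [0.58495154 0.02341022 0.16808626 0.11720189] 9.630633110384244
[-0.57 -0.13 -0.45 -0.27 -0.34 -0.6  -0.48 -0.38 -0.36  0.02 -0.06  0.27
 -0.08  0.56  0.99 -0.78 -0.68 -1.21]
[[0.55777126 0.09994165 0.13722424]]
[[0.57115493 0.02106911 0.13722424]]
[[ 0.5845386  -0.05780343  0.13722424]]
stand [ 0.40331953 -0.32798494 -0.30542111] -17.499340730040075
[-0.82  0.3   0.03  0.33 -0.58 -0.3   0.84 -0.45  0.52  0.13]
bore [[ 0.41234038 -0.29937333  0.06      ]] empty [[ 0.39429869 -0.35659656  0.06      ]]
dowel top [ 0.41253558 -0.29919027  0.17      ] pix top cam of pred [[352.14901742 207.11449725]] [352.0833333333333, 207.0438596491228]
[ 0.41223315 -0.29834447  0.17      ] [ 0.45259744 -0.28779949  0.        ] tumbler [ 0.62908919 -0.26491152  0.1       ] jar [ 0.63155171 -0.40887845  0.062     ]
```

```bash
cat > plan.py <<'E'
import sys
from h import *
from workcell import bot
def state():
    o=bot.get_obs(); return np.array(o["ee_pos"]),R.from_euler("xyz",o["tcp_rot"],degrees=True),o
def to(pos,rot=None,q=True):
    p,r,o=state(); d=r.inv().apply(np.array(pos)-p)/0.06
    print("shift units total",np.round(d,2),"mm",np.round(d*60,1))
    if rot is not None:
        w=(r.inv()*rot).as_rotvec(degrees=True)/6; print("turn units total",np.round(w,2))
    if q: print("t",round(o["time"],2),"pos",np.round(p,4),"rot",np.round(o["tcp_rot"],2),"q",np.round(o["q"],1),"F",np.round(o["wrist_force"],2),"open",round(o["opening"],4))
E
python3 - <<'E'
from plan import *
to([.4123,-.2992,.25], R.from_euler("xyz",[180,0,153.08],degrees=True))
E
```

```text
shift units total [ -8.38 -10.5   -0.31] mm [-503.1 -630.   -18.6]
turn units total [-0.01  0.    0.  ]
t 0.15 pos [0.2489 0.4903 0.2307] rot [-179.94    0.    153.08] q [63.1  5.  10.  95.1 -0.  90. ] F [ 0.32 -0.43 -0.71] open 0.0855
```

Emit:
{"name": "arm_command", "arguments": {"motion": [[1, [-0.4, -0.5, -0.1], [0, 0, 0]], [1, [-0.6, -0.75, -0.1], [0, 0, 0]], [1, [-0.6, -0.75, -0.1], [0, 0, 0]], [1, [-0.6, -0.75, 0], [0, 0, 0]], [1, [-0.6, -0.75, 0], [0, 0, 0]], [1, [-0.6, -0.75, 0], [0, 0, 0]], [1, [-0.6, -0.75, 0], [0, 0, 0]], [1, [-0.6, -0.75, 0], [0, 0, 0]], [1, [-0.6, -0.75, 0], [0, 0, 0]], [1, [-0.6, -0.75, 0], [0, 0, 0]], [1, [-0.6, -0.75, 0], [0, 0, 0]], [1, [-0.6, -0.75, 0], [0, 0, 0]]], "newtons": 60}}

```text
time: 1.65
ee_pos: [0.3857, -0.17, 0.2493]
tcp_rot: [180.0, 0.0, 153.1]
wrist_force: [1.4, -0.1, -0.2]
opening: 0.0856
```

```bash
python3 - <<'E'
from plan import *
to([.4123,-.2992,.25], R.from_euler("xyz",[180,0,153.08],degrees=True))
E
```

```text
shift units total [-1.37 -1.72 -0.01] mm [ -82.3 -103.1   -0.7]
turn units total [ 0.  0. -0.]
t 1.65 pos [ 0.3857 -0.17    0.2493] rot [1.7999e+02 2.0000e-02 1.5305e+02] q [-23.8 -12.   -4.1  97.9   0.    3.2] F [ 1.4  -0.09 -0.18] open 0.0856
```

Emit:
{"name": "arm_command", "arguments": {"motion": [[1, [-0.6, -0.75, 0], [0, 0, 0]], [1, [-0.6, -0.75, 0], [0, 0, 0]], [1, [-0.17, -0.22, 0], [0, 0, 0]], [1, [0, 0, 0], [0, 0, 0]]]}}

```text
time: 2.15
ee_pos: [0.4122, -0.2975, 0.2486]
tcp_rot: [180.0, -0.1, 153.0]
wrist_force: [-0.5, 0.2, -0.6]
opening: 0.0854
```

```bash
python3 - <<'E'
from plan import *
from workcell import viewer
to([.4123,-.2992,.25], R.from_euler("xyz",[180,0,153.08],degrees=True))
for n in("wrist","side"): 
    c=viewer.calibration(n);im=viewer.camera(n)
    cv2.imwrite(f"pics/{n}1.png",im)
    print(n,proj(c,[[.4123,-.2992,.17],[.4123,-.2992,.06],[.571,.021,.137],[.5578,.0999,.137]]))
E
```

```text
shift units total [-0.01 -0.02 -0.02] mm [-0.9 -1.5 -1.4]
turn units total [ 0.   -0.01 -0.01]
t 2.15 pos [ 0.4122 -0.2975  0.2486] rot [ 1.7998e+02 -9.0000e-02  1.5300e+02] q [-35.8  -0.2   6.6  97.    0.   -8.8] F [-0.48  0.19 -0.55] open 0.0854
wrist [[248.74305097 200.30737328]
 [249.24953241 169.33447064]
 [613.52571197 185.16464051]
 [676.98117588 139.07733618]]
side [[309.43044325 131.36881792]
 [307.2257219  156.4098342 ]
 [225.68187432 192.53757786]
 [218.35250342 212.80071878]]
```

View pics/wrist1.png

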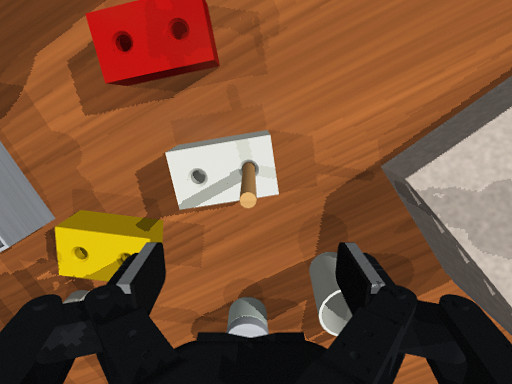

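View pics/side1.png

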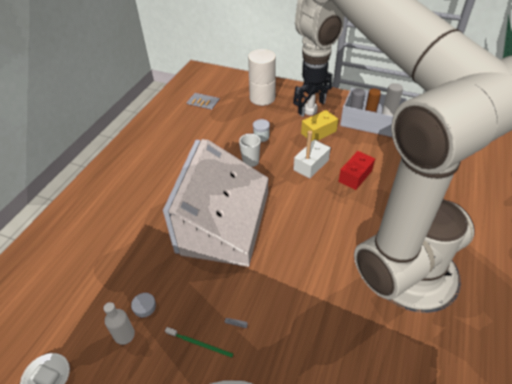

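```bash
cat > fit2.py <<'E'
from h import *
from workcell import viewer
ct=viewer.calibration("top"); cs=viewer.calibration("side")
def blobs(f,g):
    im=cv2.cvtColor(cv2.imread(f),cv2.COLOR_BGR2GRAY).astype(float); out=[]
    for x,y in g:
        x0,y0=int(x)-7,int(y)-7; w=im[y0:y0+15,x0:x0+15]; m=np.clip(120-w,0,None); m[m<0]=0
        Y,X=np.mgrid[:15,:15]; out.append([x0+(X*m).sum()/m.sum(),y0+(Y*m).sum()/m.sum()])
    return np.array(out)
hb=blobs("pics/top0.png",[(212,156),(239,152),(266,148)])
sb=blobs("pics/side1.png",[(219,213),(225,193),(233,174)])
print(hb,sb)
u=lambda X,Y,ox,oy,fx,fy:[ox+(X+.5)/fx-.5, oy+(Y+.5)/fy-.5]
tc=lambda X,Y:u(X,Y,170,85,5,5)
Lc=np.array([[-.11,.15,.07],[-.11,-.15,.07],[.08,.15,.203],[.08,-.15,.203]])
ob=[tc(132,546),tc(617,474),tc(54,187),tc(590,110)]
def f(p):
    H=pose2(p,np.array([hole(i,p[3]) for i in (1,0,-1)]))
    return np.r_[.5*(proj(ct,pose2(p,Lc))-ob).ravel(),2*(proj(ct,H)-hb).ravel(),2*(proj(cs,H)-sb).ravel()]
r=least_squares(f,[.45,.03,0.1,.1]); print("cab",r.x,np.degrees(r.x[2]));print(np.round(r.fun,2))
for i in (1,0,-1): print(pose2(r.x,hole(i,r.x[3])))
E
python3 fit2.py; python3 - <<'E'
import cv2
b=cv2.imread("pics/side1.png");cv2.imwrite("pics/s1c.png",cv2.resize(b[130:270,155:280],None,fx=4,fy=4,interpolation=cv2.INTER_CUBIC))
E
```

```text
[[212.10578512 155.36363636]
 [239.2440273  151.2418942 ]
 [266.23933128 147.15046194]] [[218.35551331 213.66444867]
 [225.36223278 193.2695962 ]
 [231.89247312 174.92069892]]
cab [0.5883374  0.02457405 0.1731703  0.11357975] 9.921927462261714
[-0.35 -0.51 -0.34 -0.82 -0.42 -0.76 -0.54 -0.9  -0.4   0.3  -0.32  0.34
 -0.27  0.36 -0.09 -0.6   0.16 -0.41  0.18 -0.95]
[[0.55784568 0.10045506 0.13514667]]
[[0.57163017 0.02165158 0.13514667]]
[[ 0.58541466 -0.05715189  0.13514667]]
```

View pics/s1c.png

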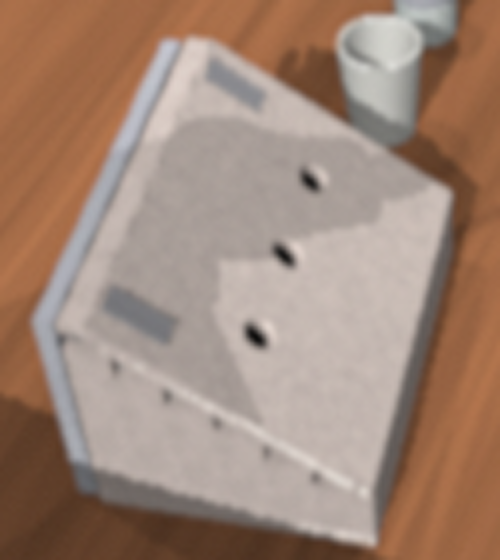

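Emit:
{"name": "arm_command", "arguments": {"motion": [[1, [0, -0.02, 0.4], [0, 0, 0]], [1, [0, 0, 0.6], [0, 0, 0]], [1, [0, 0, 0.6], [0, 0, 0]], [1, [0, 0, 0.4], [0, 0, 0]], [1, [0, 0, 0], [0, 0, 0]]]}}

```text
time: 2.88
ee_pos: [0.4112, -0.2963, 0.1283]
tcp_rot: [180.0, -0.1, 153.2]
wrist_force: [0.5, -0.0, -0.1]
opening: 0.0853
```

```bash
python3 - <<'E'
from plan import *
from workcell import viewer
to([.4123,-.2992,.126], R.from_euler("xyz",[180,0,153.08],degrees=True))
c=viewer.calibration("wrist");cv2.imwrite("pics/w2.png",viewer.camera("wrist"))
to([.4123,-.2992,.126], R.from_euler("xyz",[180,0,153.08],degrees=True))
print(proj(c,[[.4123,-.2992,.17],[.4123,-.2992,.06]]))
E
```

```text
shift units total [-0.04 -0.03  0.04] mm [-2.3 -2.1  2.3]
turn units total [ 0.   -0.02  0.02]
t 2.88 pos [ 0.4112 -0.2963  0.1283] rot [ 1.7997e+02 -1.3000e-01  1.5318e+02] q [-35.8  -1.6  -8.   83.7   0.   -9. ] F [ 0.51 -0.05 -0.08] open 0.0853
shift units total [-0.02 -0.03  0.06] mm [-1.5 -1.8  3.8]
turn units total [ 0.   -0.    0.01]
t 2.92 pos [ 0.4118 -0.2969  0.1298] rot [180.    -0.   153.17] q [-35.8  -1.6  -7.9  83.7   0.   -9. ] F [ 0.41 -0.32  0.72] open 0.0856
[[245.63390546 299.49841656]
 [247.83050322 206.52962941]]
```

View pics/w2.png

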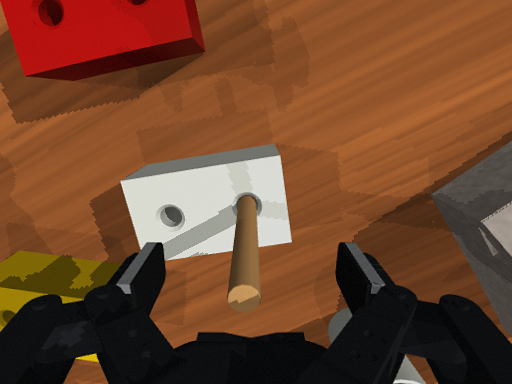

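Emit:
{"name": "arm_command", "arguments": {"motion": [[1, [-0.03, -0.03, 0.03], [0, 0, 0]], [0, [0, 0, 0], [0, 0, 0]], [0, [0, 0, 0], [0, 0, 0]], [0, [0, 0, 0], [0, 0, 0]], [0, [0, 0, 0], [0, 0, 0]], [0, [0, 0, 0], [0, 0, 0]], [0, [0, 0, 0], [0, 0, 0]], [0, [0, 0, 0], [0, 0, 0]]], "newtons": 70}}

```text
time: 3.92
ee_pos: [0.4127, -0.3006, 0.1277]
tcp_rot: [-180.0, 0.0, 153.1]
wrist_force: [0.3, 0.6, 2.6]
opening: 0.0125
```

```bash
python3 - <<'E'
from plan import *
from workcell import viewer
to([.4123,-.2992,.126], R.from_euler("xyz",[180,0,153.08],degrees=True))
cv2.imwrite("pics/w3.png",viewer.camera("wrist"))
to([.4123,-.2992,.126], R.from_euler("xyz",[180,0,153.08],degrees=True))
E
```

```text
shift units total [0.02 0.02 0.03] mm [1.  1.1 1.7]
turn units total [-0.  0. -0.]
t 3.92 pos [ 0.4127 -0.3006  0.1277] rot [-1.8000e+02  2.0000e-02  1.5308e+02] q [-36.1  -1.2  -7.8  83.5   0.   -9.2] F [0.32 0.65 2.62] open 0.0125
shift units total [0.02 0.02 0.03] mm [1.  1.1 1.7]
turn units total [-0.  0.  0.]
t 3.98 pos [ 0.4127 -0.3006  0.1277] rot [-1.8000e+02  2.0000e-02  1.5308e+02] q [-36.1  -1.2  -7.8  83.5   0.   -9.2] F [0.26 0.53 3.21] open 0.0121
```

View pics/w3.png

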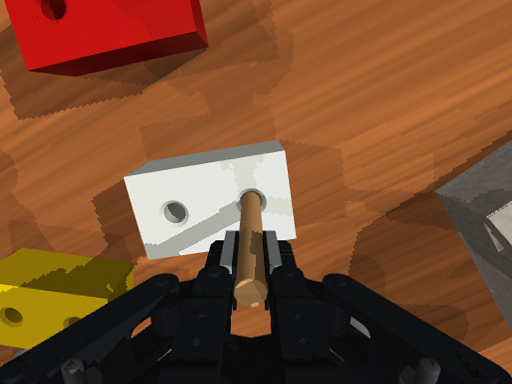

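Emit:
{"name": "arm_command", "arguments": {"motion": [[0, [0, 0, -0.2], [0, 0, 0]], [0, [0, 0, -0.4], [0, 0, 0]], [0, [0, 0, -0.6], [0, 0, 0]], [0, [0, 0, -0.7], [0, 0, 0]], [0, [0, 0, -0.7], [0, 0, 0]], [0, [0, 0, -0.4], [0, 0, 0]], [0, [0, 0, 0], [0, 0, 0]], [0, [0, 0, 0], [0, 0, 0]]], "newtons": 70}}

```text
time: 4.97
ee_pos: [0.4125, -0.3005, 0.3067]
tcp_rot: [180.0, -0.1, 153.1]
wrist_force: [-0.1, 0.2, -0.0]
opening: 0.0124
```

```bash
python3 - <<'E'
from plan import *
from workcell import viewer
p,r,o=state()
c=viewer.calibration("wrist");im=viewer.camera("wrist")
cv2.imwrite("pics/w4.png",cv2.resize(im[150:384,150:350],None,fx=2.5,fy=2.5))
tip=p+r.apply([0,0,.1177]); top=p+r.apply([0,0,.1177-.16])
print(proj(c,[tip,top,p,p+r.apply([.001,0,.1177])]))
ct=viewer.calibration("top");cs=viewer.calibration("side")
cv2.imwrite("pics/t4.png",viewer.camera("top"));cv2.imwrite("pics/s4.png",viewer.camera("side"))
print(proj(ct,[tip,top,p]),proj(cs,[tip,top,p]))
# hole goal
a=np.radians(35); yaw=np.radians(9.92)
n=R.from_euler("z",yaw).apply([-np.sin(a),0,np.cos(a)])
rot=R.from_rotvec(-np.radians(35)*R.from_euler("z",yaw).apply([0,1,0]))*R.from_euler("xyz",[180,0,153.08],degrees=True)
print("n",n,"toolz",rot.apply([0,0,1]))
H={'L':[0.55784568,0.10045506,0.13514667],'M':[0.57163017,0.02165158,0.13514667],'R':[0.58541466,-0.05715189,0.13514667]}
for k in H: print(k); to(np.array(H[k])+n*(.1177+.04),rot,False)
to(p,rot)
E
```

```text
[[250.60291011 185.40399215]
 [250.74235355 295.81359021]
 [250.6802023  246.09289119]
 [250.60448095 184.35119234]]
[[354.34551984 206.68438611]
 [372.65550993 202.53580445]
 [367.24168853 203.76222188]] [[309.90907658 126.52961409]
 [313.65166064  83.59153819]
 [312.59719661  95.69367069]]
n [-0.56500104 -0.09881171  0.81915204] toolz [ 0.56500104  0.09881171 -0.81915204]
L
shift units total [2.07 6.15 0.71] mm [124.1 369.   42.4]
turn units total [-3.5  -4.69 -0.  ]
M
shift units total [1.27 5.08 0.7 ] mm [ 76.1 305.   42.3]
turn units total [-3.5  -4.69 -0.  ]
R
shift units total [0.47 4.02 0.7 ] mm [ 28.1 241.   42.2]
turn units total [-3.5  -4.69 -0.  ]
shift units total [-0. -0. -0.] mm [-0.2 -0.  -0.3]
turn units total [-3.5  -4.69 -0.  ]
t 5.12 pos [ 0.4124 -0.3004  0.3064] rot [ 1.7998e+02 -1.0000e-01  1.5308e+02] q [-36.1   2.   15.5 103.6  -0.   -9.2] F [-0.43 -0.96 -0.83] open 0.0123
```

View pics/w4.png

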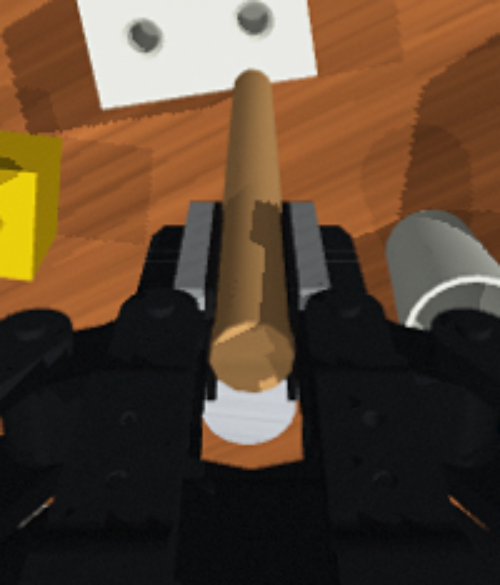

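View pics/s4.png

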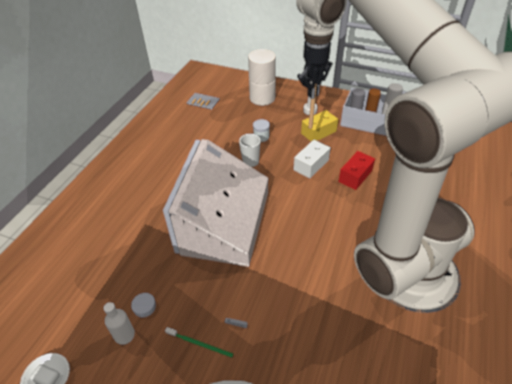

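Emit:
{"name": "arm_command", "arguments": {"motion": [[0, [0.09, 0.8, 0.14], [0, 0, 0]], [0, [0.09, 0.8, 0.14], [0, 0, 0]], [0, [0.09, 0.8, 0.14], [0, 0, 0]], [0, [0.1, 0.8, 0.14], [0, 0, 0]], [0, [0.1, 0.8, 0.14], [0, 0, 0]], [0, [0, 0, 0], [-0.7, -0.94, 0]], [0, [0, 0, 0], [-0.7, -0.94, 0]], [0, [0, 0, 0], [-0.7, -0.94, 0]], [0, [0, 0, 0], [-0.7, -0.94, 0]], [0, [0, 0, 0], [-0.7, -0.93, 0]], [0, [0, 0, 0], [0, 0, 0]], [0, [0, 0, 0], [0, 0, 0]]]}}

```text
time: 6.62
ee_pos: [0.4962, -0.0739, 0.2658]
tcp_rot: [157.3, 27.4, 147.5]
wrist_force: [-0.1, 0.0, -0.0]
opening: 0.0124
```

```bash
cat >> plan.py <<'E'
a=np.radians(35); yaw=np.radians(9.92)
n=R.from_euler("z",yaw).apply([-np.sin(a),0,np.cos(a)])
rot=R.from_rotvec(-np.radians(35)*R.from_euler("z",yaw).apply([0,1,0]))*R.from_euler("xyz",[180,0,153.08],degrees=True)
H={'L':[0.55784568,0.10045506,0.13514667],'M':[0.57163017,0.02165158,0.13514667],'R':[0.58541466,-0.05715189,0.13514667]}
def goal(k,out): return np.array(H[k])+n*(.1177+out)
def tipinfo(k):
    p,r,o=state(); t=p+r.apply([0,0,.1177])-np.array(H[k]); al=t@n
    print(k,"tip along n mm",round(al*1e3,1),"lateral",np.round((t-al*n)*1e3,1),"F along n",round(o["wrist_force"]@n,2))
E
python3 - <<'E'
from plan import *
from workcell import viewer
to(goal('R',.04),rot); tipinfo('R')
p,r,o=state()
for n_ in("wrist","side","top"): 
    c=viewer.calibration(n_);im=viewer.camera(n_)
    cv2.imwrite(f"pics/{n_}5.png",im)
    print(n_,proj(c,[p+r.apply([0,0,.1177]),H['R'],H['M']]))
E
```

```text
shift units total [0.02 0.01 0.02] mm [1.2 0.6 1.4]
turn units total [-0.01  0.01  0.  ]
t 6.62 pos [ 0.4962 -0.0739  0.2658] rot [157.27  27.4  147.47] q [-16.9 -33.9 -25.3  66.5  14.9  14.3] F [-0.09  0.   -0.01] open 0.0124
R tip along n mm 41.4 lateral [ 0.7 -1.2  0.4] F along n 0.04
wrist [[250.55164948 185.67713482]
 [251.22228054 173.49731611]
 [315.11914228 127.18918845]]
side [[238.85118318 166.97295468]
 [231.98388873 174.44669135]
 [225.44270347 193.06383908]]
top [[268.49073641 152.71204364]
 [266.10263876 147.32987221]
 [239.084537   151.41134966]]
```

View pics/wrist5.png

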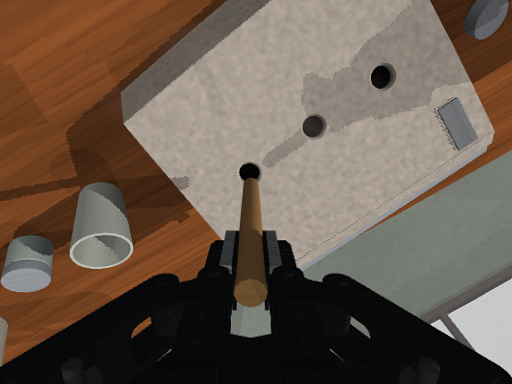

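View pics/side5.png

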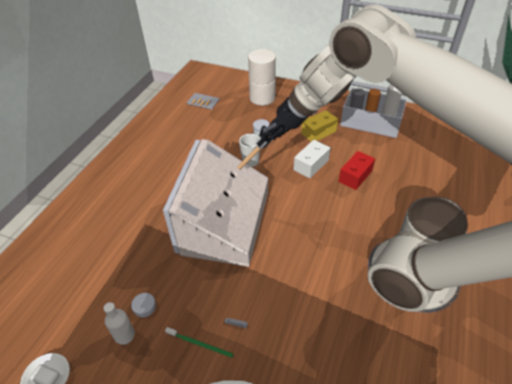

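View pics/top5.png

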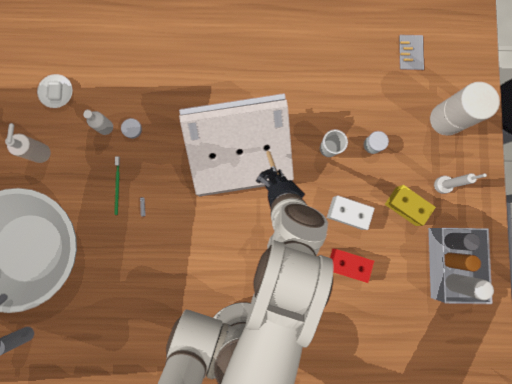

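Emit:
{"name": "arm_command", "arguments": {"motion": [[0, [0.02, 0.01, 0.2], [0, 0, 0]], [0, [0, 0, 0.3], [0, 0, 0]], [0, [0, 0, 0.3], [0, 0, 0]], [0, [0, 0, 0.2], [0, 0, 0]], [0, [0, 0, 0.1], [0, 0, 0]], [0, [0, 0, 0], [0, 0, 0]], [0, [0, 0, 0], [0, 0, 0]]]}}

```text
time: 7.65
ee_pos: [0.5329, -0.0663, 0.2118]
tcp_rot: [157.2, 27.5, 147.4]
wrist_force: [1.4, -0.1, 0.2]
opening: 0.0121
```

```bash
python3 - <<'E'
from plan import *
to(goal('R',-.032),rot); tipinfo('R')
from workcell import viewer
cv2.imwrite("pics/w6.png",viewer.camera("wrist"))
E
```

```text
shift units total [ 0.   -0.    0.13] mm [ 0.3 -0.2  7.6]
turn units total [0.   0.03 0.01]
t 7.65 pos [ 0.5329 -0.0663  0.2118] rot [157.18  27.49 147.44] q [-14.2 -30.5 -29.6  58.2  13.6  16.7] F [ 1.4  -0.06  0.17] open 0.0121
R tip along n mm -24.3 lateral [ 0.5 -0.1  0.4] F along n -0.64
```

View pics/w6.png

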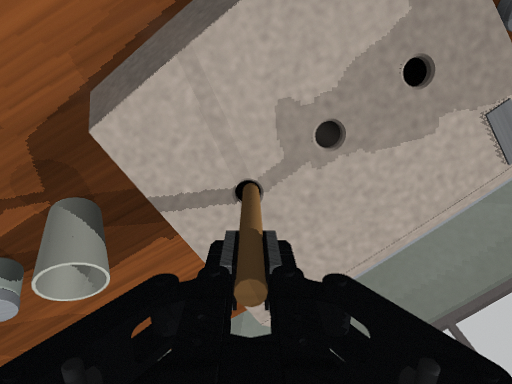

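Emit:
{"name": "arm_command", "arguments": {"motion": [[0, [0, 0, 0.08], [0, 0, 0]], [0, [0, 0, 0], [0, 0, 0]], [0, [0, 0, 0], [0, 0, 0]]]}}

```text
time: 8.07
ee_pos: [0.5358, -0.0659, 0.208]
tcp_rot: [157.2, 27.5, 147.4]
wrist_force: [-3.3, 0.5, 4.8]
opening: 0.0125
```

```bash
python3 -c "
from plan import *
tipinfo('R')"
```

```text
R tip along n mm -29.1 lateral [ 0.7 -0.1  0.5] F along n 5.75
```

Emit:
{"name": "arm_command", "arguments": {"motion": [[0, [0, 0, 0.02], [0, 0, 0]], [0, [0, 0, 0], [0, 0, 0]]]}}

```text
time: 8.32
ee_pos: [0.5365, -0.0659, 0.2077]
tcp_rot: [157.2, 27.6, 147.4]
wrist_force: [-8.2, -1.2, 9.1]
opening: 0.012
```

```bash
python3 -c "
from plan import *
tipinfo('R')"
```

```text
R tip along n mm -29.8 lateral [ 1.2 -0.3  0.8] F along n 12.24
```

Emit:
{"name": "arm_command", "arguments": {"motion": [[0, [0, 0, -0.1], [0, 0, 0]], [0, [0, 0, -0.3], [0, 0, 0]], [0, [0, 0, -0.3], [0, 0, 0]], [0, [0, 0, -0.2], [0, 0, 0]], [0, [0, 0, 0], [0, 0, 0]]]}}

```text
time: 8.95
ee_pos: [0.5057, -0.0711, 0.2511]
tcp_rot: [157.2, 27.5, 147.4]
wrist_force: [-1.0, 1.3, 0.0]
opening: 0.0122
```

```bash
python3 -c "
from plan import *
tipinfo('R');to(goal('M',.025),rot);to(goal('L',.025),rot)"
```

```text
R tip along n mm 23.7 lateral [ 0.5 -0.1  0.3] F along n 0.46
shift units total [ 0.8   1.07 -0.02] mm [48.1 64.  -1.4]
turn units total [0.   0.03 0.01]
t 8.95 pos [ 0.5057 -0.0711  0.2511] rot [157.17  27.51 147.42] q [-16.1 -33.3 -26.8  64.1  14.5  15.1] F [-0.96  1.26  0.05] open 0.0122
shift units total [ 1.6   2.13 -0.03] mm [ 96.1 128.   -1.5]
turn units total [0.   0.03 0.01]
t 8.95 pos [ 0.5057 -0.0711  0.2511] rot [157.17  27.51 147.42] q [-16.1 -33.3 -26.8  64.1  14.5  15.1] F [-0.96  1.26  0.05] open 0.0122
```

Emit:
{"name": "arm_command", "arguments": {"motion": [[0, [0.27, 0.36, -0.02], [0, 0, 0]], [0, [0.27, 0.36, 0], [0, 0, 0]], [0, [0.26, 0.35, 0], [0, 0, 0]], [0, [0, 0, 0], [0, 0, 0]], [0, [0, 0, 0], [0, 0, 0]], [0, [0, 0, 0], [0, 0, 0]]]}}

```text
time: 9.7
ee_pos: [0.4914, 0.0073, 0.251]
tcp_rot: [157.2, 27.4, 147.4]
wrist_force: [0.5, 0.5, 0.4]
opening: 0.0125
```

```bash
python3 - <<'E'
from plan import *
from workcell import viewer
to(goal('M',.025),rot); tipinfo('M')
p,r,o=state()
for n_ in("wrist",): 
    c=viewer.calibration(n_);im=viewer.camera(n_)
    cv2.imwrite(f"pics/{n_}7.png",im)
    print(n_,proj(c,[p+r.apply([0,0,.1177]),p+r.apply([0,0,.1177-.16]),H['R'],H['M']]))
E
```

```text
shift units total [-0.    0.01 -0.02] mm [-0.1  0.5 -1. ]
turn units total [-0.    0.02 -0.  ]
t 9.7 pos [0.4914 0.0073 0.251 ] rot [157.22  27.43 147.41] q [ -3.6 -38.  -29.5  64.1   7.6  25.8] F [0.47 0.47 0.39] open 0.0125
M tip along n mm 24.0 lateral [-0.1 -0.5 -0.1] F along n 0.01
wrist [[250.58761902 185.7414659 ]
 [250.91453538 296.39664642]
 [189.58770426 223.36791156]
 [251.10643538 178.8564424 ]]
```

View pics/wrist7.png

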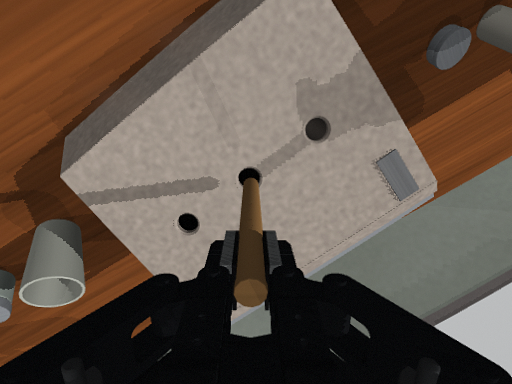

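Dowel unmoved in the grip (top at (251,294)), tip just above the middle hole at (250,176). Inserting.

Emit:
{"name": "arm_command", "arguments": {"motion": [[0, [0, 0.01, 0.2], [0, 0, 0]], [0, [0, 0, 0.3], [0, 0, 0]], [0, [0, 0, 0.2], [0, 0, 0]], [0, [0, 0, 0.1], [0, 0, 0]], [0, [0, 0, 0.04], [0, 0, 0]], [0, [0, 0, 0], [0, 0, 0]], [0, [0, 0, 0], [0, 0, 0]]]}}

```text
time: 10.62
ee_pos: [0.5201, 0.0134, 0.2109]
tcp_rot: [157.2, 27.5, 147.4]
wrist_force: [0.1, 0.1, -0.5]
opening: 0.0123
```

```bash
python3 -c "
from plan import *
tipinfo('M')"
```

```text
M tip along n mm -25.7 lateral [0.7 0.7 0.6] F along n -0.45
```

Emit:
{"name": "arm_command", "arguments": {"motion": [[0, [0, 0, 0.03], [0, 0, 0]], [0, [0, 0, 0], [0, 0, 0]]]}}

```text
time: 10.88
ee_pos: [0.521, 0.0136, 0.2088]
tcp_rot: [157.2, 27.5, 147.5]
wrist_force: [-0.3, -0.0, -0.8]
opening: 0.0125
```

```bash
python3 -c "
from plan import *
tipinfo('M')"
```

```text
M tip along n mm -27.9 lateral [0.3 0.7 0.3] F along n -0.47
```

Emit:
{"name": "arm_command", "arguments": {"motion": [[0, [0, 0, 0.02], [0, 0, 0]], [0, [0, 0, 0], [0, 0, 0]]]}}

```text
time: 11.12
ee_pos: [0.5218, 0.0137, 0.208]
tcp_rot: [157.2, 27.5, 147.4]
wrist_force: [0.1, -0.7, -0.8]
opening: 0.0123
```

```bash
python3 -c "
from plan import *
tipinfo('M')"
```

```text
M tip along n mm -29.1 lateral [0.4 0.7 0.4] F along n -0.69
```

Emit:
{"name": "arm_command", "arguments": {"motion": [[0, [0, 0, 0.02], [0, 0, 0]], [0, [0, 0, 0], [0, 0, 0]]]}}

```text
time: 11.38
ee_pos: [0.5225, 0.0138, 0.2071]
tcp_rot: [157.2, 27.5, 147.4]
wrist_force: [-1.0, -0.9, 2.2]
opening: 0.0121
```

```bash
python3 -c "
from plan import *
tipinfo('M')"
```

```text
M tip along n mm -30.2 lateral [0.5 0.7 0.4] F along n 2.49
```

Emit:
{"name": "arm_command", "arguments": {"motion": [[0, [0, 0, 0.02], [0, 0, 0]], [0, [0, 0, 0], [0, 0, 0]]]}}

```text
time: 11.62
ee_pos: [0.5231, 0.0139, 0.206]
tcp_rot: [157.2, 27.5, 147.4]
wrist_force: [-2.6, -0.2, 2.7]
opening: 0.0124
```

```bash
python3 -c "
from plan import *
tipinfo('M')"
```

```text
M tip along n mm -31.5 lateral [0.5 0.7 0.4] F along n 3.68
```

Emit:
{"name": "arm_command", "arguments": {"motion": [[0, [0, 0, 0.01], [0, 0, 0]], [0, [0, 0, 0], [0, 0, 0]]]}}

```text
time: 11.88
ee_pos: [0.5235, 0.014, 0.2055]
tcp_rot: [157.2, 27.5, 147.4]
wrist_force: [-2.6, -0.9, 4.2]
opening: 0.0122
```

```bash
python3 -c "
from plan import *
tipinfo('M')"
```

```text
M tip along n mm -32.1 lateral [0.4 0.7 0.4] F along n 4.96
```

Emit:
{"name": "arm_command", "arguments": {"motion": [[0, [0, 0, 0.02], [0, 0, 0]], [0, [0, 0, 0], [0, 0, 0]]]}}

```text
time: 12.12
ee_pos: [0.5242, 0.0141, 0.2045]
tcp_rot: [157.2, 27.5, 147.4]
wrist_force: [-1.9, -1.3, 4.8]
opening: 0.012
```

```bash
python3 -c "
from plan import *
tipinfo('M')"
```

```text
M tip along n mm -33.3 lateral [0.4 0.7 0.4] F along n 5.15
```

Emit:
{"name": "arm_command", "arguments": {"motion": [[0, [0, 0, 0.02], [0, 0, 0]], [0, [0, 0, 0], [0, 0, 0]]]}}

```text
time: 12.38
ee_pos: [0.5248, 0.0142, 0.2035]
tcp_rot: [157.2, 27.5, 147.5]
wrist_force: [-4.1, 0.4, 5.0]
opening: 0.0123
```

```bash
python3 -c "
from plan import *
tipinfo('M')"
```

```text
M tip along n mm -34.5 lateral [0.4 0.7 0.4] F along n 6.38
```

Emit:
{"name": "arm_command", "arguments": {"motion": [[0, [0, 0, 0.03], [0, 0, 0]], [0, [0, 0, 0.03], [0, 0, 0]], [0, [0, 0, 0.02], [0, 0, 0]], [0, [0, 0, 0], [0, 0, 0]], [0, [0, 0, 0], [0, 0, 0]]]}}

```text
time: 13.0
ee_pos: [0.5275, 0.0146, 0.2]
tcp_rot: [157.2, 27.5, 147.4]
wrist_force: [-6.7, -0.9, 7.1]
opening: 0.0122
```

```bash
python3 - <<'E'
from plan import *
tipinfo('M')
from workcell import viewer
cv2.imwrite("pics/t8.png",viewer.camera("top"));cv2.imwrite("pics/s8.png",viewer.camera("side"))
E
```

```text
M tip along n mm -38.9 lateral [0.7 0.6 0.5] F along n 9.67
```

View pics/t8.png

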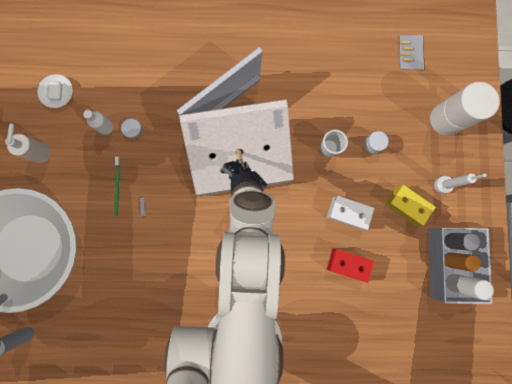

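The door is swinging open (free edge at (262,52)). Retract straight.

Emit:
{"name": "arm_command", "arguments": {"motion": [[0, [0, 0, -0.1], [0, 0, 0]], [0, [0, 0, -0.3], [0, 0, 0]], [0, [0, 0, -0.4], [0, 0, 0]], [0, [0, 0, -0.4], [0, 0, 0]], [0, [0, 0, -0.3], [0, 0, 0]], [0, [0, 0, 0], [0, 0, 0]]]}}

```text
time: 13.85
ee_pos: [0.4766, 0.0058, 0.2739]
tcp_rot: [157.2, 27.5, 147.4]
wrist_force: [0.4, 0.2, -0.5]
opening: 0.012
```

```bash
python3 - <<'E'
from plan import *
tipinfo('M')
to([.4127,-.3006,.28],R.from_euler("xyz",[180,0,153.08],degrees=True))
from workcell import viewer
cv2.imwrite("pics/t9.png",viewer.camera("top"))
E
```

```text
M tip along n mm 51.2 lateral [0.8 0.7 0.6] F along n -0.64
shift units total [-1.69 -4.79 -1.19] mm [-101.4 -287.4  -71.3]
turn units total [3.51 4.7  0.  ]
t 13.85 pos [0.4766 0.0058 0.2739] rot [157.15  27.52 147.42] q [ -4.  -39.4 -27.6  67.4   7.9  25.3] F [ 0.44  0.17 -0.46] open 0.012
```

View pics/t9.png

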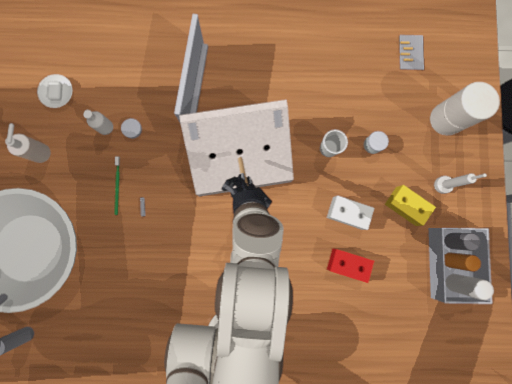

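Door wide open (~70°). Turn the dowel upright and go back over the stand.

Emit:
{"name": "arm_command", "arguments": {"motion": [[0, [0, 0, 0], [0.7, 0.94, 0]], [0, [0, 0, 0], [0.7, 0.94, 0]], [0, [0, 0, 0], [0.7, 0.94, 0]], [0, [0, 0, 0], [0.7, 0.94, 0]], [0, [0, 0, 0], [0.71, 0.94, 0]], [0, [0, 0, 0], [0, 0, 0]], [0, [0, 0, 0], [0, 0, 0]]]}}

```text
time: 14.78
ee_pos: [0.4765, 0.006, 0.2724]
tcp_rot: [-180.0, -0.0, 153.1]
wrist_force: [-0.0, -0.8, 0.6]
opening: 0.0123
```

```bash
python3 - <<'E'
from plan import *
to([.4127,-.3006,.28],R.from_euler("xyz",[180,0,153.08],degrees=True))
E
```

```text
shift units total [-1.36 -5.04 -0.13] mm [ -81.7 -302.3   -7.5]
turn units total [-0.01 -0.01  0.01]
t 14.78 pos [0.4765 0.006  0.2724] rot [-1.7997e+02 -3.0000e-02  1.5311e+02] q [ 0.7 -3.9  5.8 99.7 -0.  27.6] F [-0.05 -0.77  0.58] open 0.0123
```

Emit:
{"name": "arm_command", "arguments": {"motion": [[0, [-0.16, -0.6, -0.13], [0, 0, 0]], [0, [-0.2, -0.75, 0], [0, 0, 0]], [0, [-0.2, -0.75, 0], [0, 0, 0]], [0, [-0.2, -0.75, 0], [0, 0, 0]], [0, [-0.2, -0.75, 0], [0, 0, 0]], [0, [-0.2, -0.75, 0], [0, 0, 0]], [0, [-0.2, -0.69, 0], [0, 0, 0]], [0, [0, 0, 0], [0, 0, 0]], [0, [0, 0, 0], [0, 0, 0]], [0, [0, 0, 0], [0, 0, 0]]]}}

```text
time: 16.02
ee_pos: [0.4124, -0.2998, 0.2819]
tcp_rot: [-179.9, 0.0, 153.2]
wrist_force: [-0.1, -0.4, -0.6]
opening: 0.012
```

```bash
python3 - <<'E'
from plan import *
to([.4127,-.3006,.1277],R.from_euler("xyz",[180,0,153.08],degrees=True))
from workcell import viewer
p,r,o=state();c=viewer.calibration("wrist");im=viewer.camera("wrist")
cv2.imwrite("pics/w10.png",cv2.resize(im[130:384,130:370],None,fx=2.3,fy=2.3))
to([.4127,-.3006,.1277],R.from_euler("xyz",[180,0,153.08],degrees=True))
print((proj(c,[p+r.apply([0,0,.1177]),p+r.apply([0,0,-.0423]),[.4123,-.2994,.06]])-130)*2.3)
E
```

```text
shift units total [-0.01 -0.01  2.57] mm [ -0.5  -0.5 154.2]
turn units total [-0.01  0.01  0.01]
t 16.02 pos [ 0.4124 -0.2998  0.2819] rot [-1.7993e+02  4.0000e-02  1.5316e+02] q [-3.600e+01  9.000e-01  1.150e+01  1.006e+02 -1.000e-01 -9.100e+00] F [-0.14 -0.39 -0.59] open 0.012
shift units total [-0.01 -0.01  2.57] mm [ -0.4  -0.5 154.1]
turn units total [-0.01  0.    0.02]
t 16.07 pos [ 0.4126 -0.2998  0.2818] rot [-1.7993e+02  2.0000e-02  1.5317e+02] q [-3.600e+01  9.000e-01  1.150e+01  1.006e+02 -1.000e-01 -9.100e+00] F [-0.84 -0.84 -0.16] open 0.0124
[[277.40880315 127.45546681]
 [277.76181286 381.43582166]
 [278.28106576  73.84970075]]
```

View pics/w10.png

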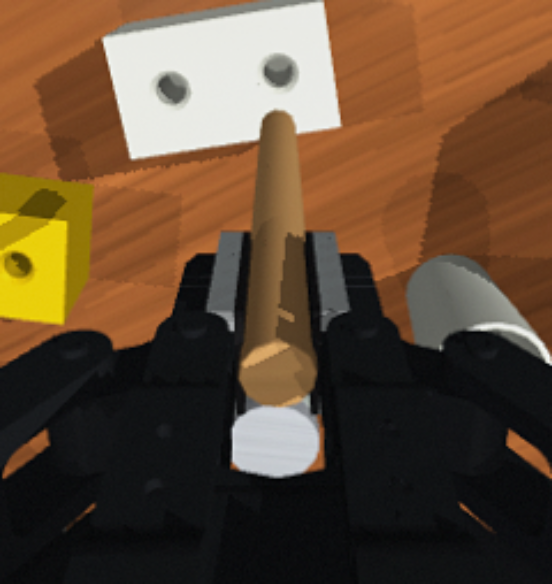

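Emit:
{"name": "arm_command", "arguments": {"motion": [[0, [-0.01, -0.01, 0.3], [0, 0, 0]], [0, [0, 0, 0.5], [0, 0, 0]], [0, [0, 0, 0.5], [0, 0, 0]], [0, [0, 0, 0.25], [0, 0, 0]], [0, [0, 0, 0.1], [0, 0, 0]], [0, [0, 0, 0.1], [0, 0, 0]], [0, [0, 0, 0.1], [0, 0, 0]], [0, [0, 0, 0], [0, 0, 0]], [0, [0, 0, 0], [0, 0, 0]]]}}

```text
time: 17.2
ee_pos: [0.4127, -0.3017, 0.1706]
tcp_rot: [-179.9, -0.0, 153.1]
wrist_force: [1.2, 0.2, 0.4]
opening: 0.012
```

```bash
python3 - <<'E'
from plan import *
to([.4127,-.3006,.1277],R.from_euler("xyz",[180,0,153.08],degrees=True))
E
```

```text
shift units total [0.01 0.02 0.71] mm [ 0.5  1.1 42.9]
turn units total [-0.01 -0.    0.  ]
t 17.2 pos [ 0.4127 -0.3017  0.1706] rot [-1.7993e+02 -3.0000e-02  1.5310e+02] q [-36.1  -1.1  -2.9  88.2  -0.1  -9.2] F [1.18 0.19 0.39] open 0.012
```

Tip is in the mouth with no force. Continue down to just above the bottom.

Emit:
{"name": "arm_command", "arguments": {"motion": [[0, [0, 0.01, 0.15], [0, 0, 0]], [0, [0, 0, 0.15], [0, 0, 0]], [0, [0, 0, 0.15], [0, 0, 0]], [0, [0, 0, 0.12], [0, 0, 0]], [0, [0, 0, 0.06], [0, 0, 0]], [0, [0, 0, 0], [0, 0, 0]], [0, [0, 0, 0], [0, 0, 0]]]}}

```text
time: 18.08
ee_pos: [0.4129, -0.3012, 0.1327]
tcp_rot: [-179.9, -0.0, 153.1]
wrist_force: [-0.1, -0.6, -0.8]
opening: 0.0126
```

```bash
python3 - <<'E'
from plan import *
to([.4127,-.3006,.1277],R.from_euler("xyz",[180,0,153.08],degrees=True))
E
```

```text
shift units total [0.01 0.01 0.08] mm [0.4 0.4 5. ]
turn units total [-0.01 -0.01  0.  ]
t 18.07 pos [ 0.4129 -0.3012  0.1327] rot [-1.7993e+02 -3.0000e-02  1.5310e+02] q [-36.1  -1.2  -7.1  84.1  -0.1  -9.2] F [-0.06 -0.61 -0.77] open 0.0126
```

Emit:
{"name": "arm_command", "arguments": {"motion": [[0, [0, 0, 0.04], [0, 0, 0]], [0, [0, 0, 0], [0, 0, 0]], [0.3, [0, 0, 0], [0, 0, 0]], [0.5, [0, 0, 0], [0, 0, 0]], [1, [0, 0, 0], [0, 0, 0]], [1, [0, 0, 0], [0, 0, 0]], [1, [0, 0, 0], [0, 0, 0]], [1, [0, 0, 0], [0, 0, 0]]]}}

```text
time: 19.08
ee_pos: [0.4127, -0.3011, 0.13]
tcp_rot: [-179.9, -0.1, 153.1]
wrist_force: [-0.4, 0.1, 0.6]
opening: 0.0853
```

```bash
python3 - <<'E'
from plan import *
from workcell import viewer
to([.4127,-.3006,.1277])
cv2.imwrite("pics/w11.png",viewer.camera("wrist"))
E
```

```text
shift units total [0.   0.01 0.04] mm [0.3 0.4 2.3]
t 19.07 pos [ 0.4127 -0.3011  0.13  ] rot [-1.7994e+02 -6.0000e-02  1.5310e+02] q [-36.1  -1.1  -7.4  83.8  -0.1  -9.2] F [-0.36  0.06  0.56] open 0.0853
```

View pics/w11.png

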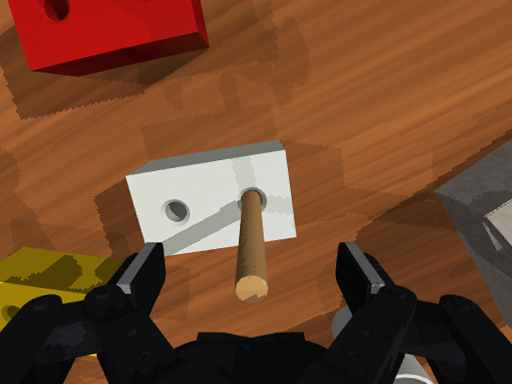

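The dowel stands free in its bore, with its top at (251,288) and its base at (252,198). Lift straight up and clear.

Emit:
{"name": "arm_command", "arguments": {"motion": [[1, [0, 0, -0.3], [0, 0, 0]], [1, [0, 0, -0.5], [0, 0, 0]], [1, [0, 0, -0.7], [0, 0, 0]], [1, [0, 0, -0.7], [0, 0, 0]], [1, [0, 0, -0.3], [0, 0, 0]], [1, [0, 0, 0], [0, 0, 0]], [1, [0, 0, 0], [0, 0, 0]], [1, [0, 0, 0], [0, 0, 0]]]}}

```text
time: 20.12
ee_pos: [0.4127, -0.3008, 0.2791]
tcp_rot: [-180.0, -0.1, 153.1]
wrist_force: [0.2, 0.4, -0.2]
opening: 0.0855
```

```bash
python3 - <<'E'
from plan import *
from workcell import viewer
to([.4127,-.3006,.1277])
P=[[.4123,-.2992,.17],[.4123,-.2992,.06]]
for k in("wrist","side","top"):
    print(k,proj(viewer.calibration(k),P)); cv2.imwrite(f"pics/{k}12.png",viewer.camera(k))
E
```

```text
shift units total [-0.01  0.01  2.52] mm [ -0.3   0.3 151.4]
t 20.12 pos [ 0.4127 -0.3008  0.2791] rot [-1.7995e+02 -1.5000e-01  1.5310e+02] q [-3.600e+01  1.100e+00  1.140e+01  1.004e+02 -1.000e-01 -9.100e+00] F [ 0.23  0.45 -0.15] open 0.0855
wrist [[252.14268864 187.24760608]
 [251.74553768 162.52221306]]
side [[309.43044325 131.36881792]
 [307.2257219  156.4098342 ]]
top [[352.08773555 207.12779928]
 [342.65302617 209.24583432]]
```

View pics/wrist12.png

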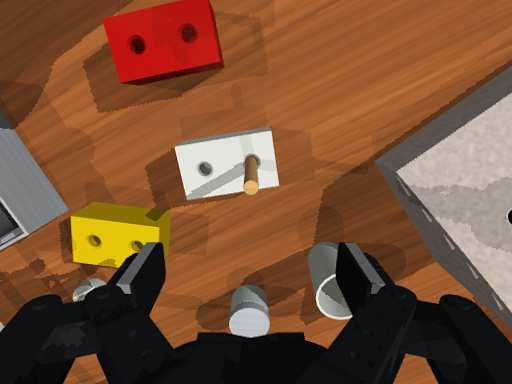

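View pics/side12.png

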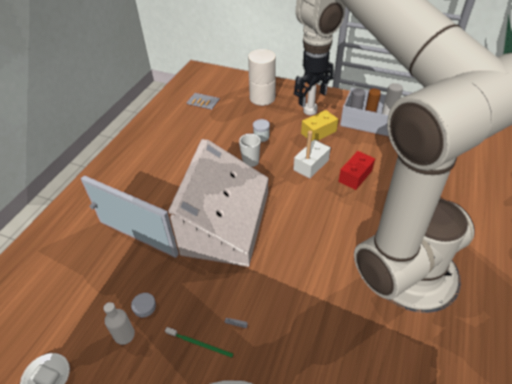

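View pics/top12.png

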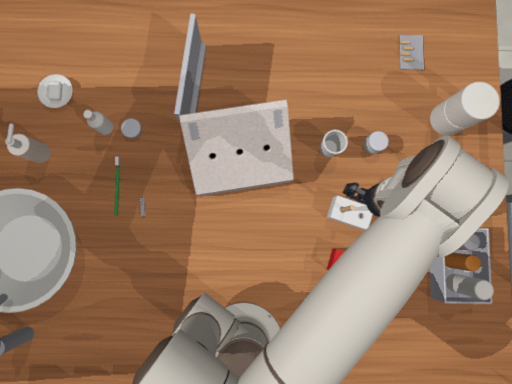

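```bash
python3 -c "
from workcell import bot
print(bot.job_done()); print(bot.get_obs()['time'])"
```

```text
the job is handed in; nothing more can be done
None
the job is handed in; nothing more can be done
```

The cabinet's mirror door is open, the dowel is back in its original bore, and I handed the job in at about 20 s; no verdict was reported.

- **Right hole:** this was a fixed plug. The force went from about 6 N to 12 N within 0.7 mm, so I backed out.
- **Middle hole:** this was the catch. It gave softly from about 2.5 N to 9.7 N over some 9 mm, and the door sprang open. I never tried the left hole.

**Last checks:**
- The top and side pictures show the door standing at roughly 70°, judged by eye.
- The wrist picture shows the dowel upright in its bore, released, with its top within about 1 px of where it should be.
- The gripper is open 15 cm above its release height, touching nothing, and the force reads about zero.
- The tumbler, jar, tin, clipper, toothbrush and lotion bottle look unmoved in the top picture.

**One disagreement:** contact in the right hole came about 3 mm shallower than the 32 mm given, and in the middle hole about 2 mm shallower. That is a little over the camera calibration's stated 2 mm.

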